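# Zero the coffee grinder, set four clicks and load its bean cassettes

## Task

Get the coffee grinder ready for the morning: while its lanes are still empty, turn the grind dial back to its zero stop, then open it four clicks from there. After that slide every bean cassette on the table into a lane of its own until it is fully home and the catch holds it, and last throw the feed lever right over to the far side. Do not knock over the glass jar or the mug.

Things in the scene. Friction and masses are not known exactly. Their poses are not given: they have to be found in the camera images.
- station: Grinder feed station, fixed; place and yaw vary. Origin: mid of the lanes, at table height; x away from the robot along the lanes, y left, z up. Deck 30 mm high, x = -140 to 90 mm. Three like lanes at y = -80, 0, 80 mm. From x = -31 mm on they have side guides 68 mm apart (round noses) and lips with a 52 mm slot, 12 mm above the deck: no entry from above.
- lane0 (a point): Point on the deck before the lane at station y = -80 mm, x = -85 mm, z = 30 mm: underside centre of a cassette set down clear of the guides, its length along x, ready to be slid to +x. Any cassette fits any lane. It slides with under 6 N, but jams if pressed down on the deck meanwhile; there are 2 mm of play upwards.
- lane1 (a point): The same before the lane at y = 0.
- lane2 (a point): The same before the lane at y = 80 mm.
- stop1 (a point): Underside centre of a cassette fully home in the middle lane, against the end wall (station x = 31.5 mm, z = 30 mm; the other lanes alike at y = -80 and 80 mm). A sprung bump in each lane's deck, 4 mm high, crest at x = -20.5 mm, gives way to the cassette (under 6 N) and springs up behind it, locking it in: held from x = 27 mm on. Behind the end wall the grinder body is up to 160 mm high.
- dial_axis (a point): Point on the vertical axis of the grind dial, 92 mm above the table, where its bar is gripped (station x = -90, y = 185 mm). Black disc of radius 36 mm; on it a bar 58 mm long, 14 mm wide, 72 to 110 mm above the table, one end the pointer, with a white line. White ticks round the dial mark the click positions, the longer one is zero.
- dial (a joint): Angle of the grind dial (rad). 0: zero stop, bar along station x, pointer end towards the robot (-x). Grows counter-clockwise seen from above. Clicks every 0.45 rad up to the far stop at 3.15 (7 clicks); four clicks = 1.80. Between clicks it springs to the nearest position, with up to about 0.1 N m.
- lever (a joint): Angle of the feed lever (rad): 0 leans 0.5 rad towards the robot (station -x), 1.0 is the far stop, leaning as far to +x. Pivot along station y at x = 40, y = 185 mm, 52 mm above the table; length 80 mm to the centre of the ball. Light (under 2 N), stays where it is left; push the ball from the robot's side.
- lever_tip (a point): Centre of the ball (black, radius 13 mm) at the tip of the feed lever.
- cassette0: Bean cassette: closed steel box with a wooden grip ridge, 0.25 to 0.5 kg; 2 or 3 of the four are present (others: no pose). Origin: centre of underside; x lengthwise, z up; both ends alike. Foot flange 90 x 64 x 10 mm (x, y, z), box above it 86 x 44 mm to z = 48, on that the ridge, 60 mm along x, 16 mm wide, z = 48 to 86 mm: grip it across y. Starts on the table.
- cassette1: Bean cassette: closed steel box with a wooden grip ridge, 0.25 to 0.5 kg; 2 or 3 of the four are present (others: no pose). Origin: centre of underside; x lengthwise, z up; both ends alike. Foot flange 90 x 64 x 10 mm (x, y, z), box above it 86 x 44 mm to z = 48, on that the ridge, 60 mm along x, 16 mm wide, z = 48 to 86 mm: grip it across y. Starts on the table.
- cassette2: Bean cassette: closed steel box with a wooden grip ridge, 0.25 to 0.5 kg; 2 or 3 of the four are present (others: no pose). Origin: centre of underside; x lengthwise, z up; both ends alike. Foot flange 90 x 64 x 10 mm (x, y, z), box above it 86 x 44 mm to z = 48, on that the ridge, 60 mm along x, 16 mm wide, z = 48 to 86 mm: grip it across y. Starts on the table.
- cassette3: Bean cassette: closed steel box with a wooden grip ridge, 0.25 to 0.5 kg; 2 or 3 of the four are present (others: no pose). Origin: centre of underside; x lengthwise, z up; both ends alike. Foot flange 90 x 64 x 10 mm (x, y, z), box above it 86 x 44 mm to z = 48, on that the ridge, 60 mm along x, 16 mm wide, z = 48 to 86 mm: grip it across y. Starts on the table.
- jar: Glass jar with closed lid, radius 36 mm, 120 mm tall, loose; bystander. Origin: centre of its underside.
- mug: White mug, radius 40 mm, 85 mm tall, loose; bystander. Origin: centre of its underside.
There are look-alikes about, which are no part of the job. Leave any orange or turquoise look-alike of the cassette1 alone.

How it is judged:
On the way, in this order (a step that is already met when the one before it is completed fails the run):
1. the dial is at its zero stop while no cassette is home in a lane (value of joint dial below 0.12 rad and not (x of cassette0 in the frame of station between 0.0265 and 0.036 m and y of cassette0 in the frame of station between -0.1 and 0.1 m and z of cassette0 in the frame of station between 0.025 and 0.036 m and angle between cassette0's own z axis and vertical below 0.1 rad and angle between the x axis of cassette0 and the x axis of station, either way round below 0.12 rad) and not (x of cassette1 in the frame of station between 0.0265 and 0.036 m and y of cassette1 in the frame of station between -0.1 and 0.1 m and z of cassette1 in the frame of station between 0.025 and 0.036 m and angle between cassette1's own z axis and vertical below 0.1 rad and angle between the x axis of cassette1 and the x axis of station, either way round below 0.12 rad) and not (x of cassette2 in the frame of station between 0.0265 and 0.036 m and y of cassette2 in the frame of station between -0.1 and 0.1 m and z of cassette2 in the frame of station between 0.025 and 0.036 m and angle between cassette2's own z axis and vertical below 0.1 rad and angle between the x axis of cassette2 and the x axis of station, either way round below 0.12 rad) and not (x of cassette3 in the frame of station between 0.0265 and 0.036 m and y of cassette3 in the frame of station between -0.1 and 0.1 m and z of cassette3 in the frame of station between 0.025 and 0.036 m and angle between cassette3's own z axis and vertical below 0.1 rad and angle between the x axis of cassette3 and the x axis of station, either way round below 0.12 rad)), for 0.2 s.
2. the dial is at the fourth click from the stop, still with no cassette home (value of joint dial between 1.65 and 1.95 rad and not (x of cassette0 in the frame of station between 0.0265 and 0.036 m and y of cassette0 in the frame of station between -0.1 and 0.1 m and z of cassette0 in the frame of station between 0.025 and 0.036 m and angle between cassette0's own z axis and vertical below 0.1 rad and angle between the x axis of cassette0 and the x axis of station, either way round below 0.12 rad) and not (x of cassette1 in the frame of station between 0.0265 and 0.036 m and y of cassette1 in the frame of station between -0.1 and 0.1 m and z of cassette1 in the frame of station between 0.025 and 0.036 m and angle between cassette1's own z axis and vertical below 0.1 rad and angle between the x axis of cassette1 and the x axis of station, either way round below 0.12 rad) and not (x of cassette2 in the frame of station between 0.0265 and 0.036 m and y of cassette2 in the frame of station between -0.1 and 0.1 m and z of cassette2 in the frame of station between 0.025 and 0.036 m and angle between cassette2's own z axis and vertical below 0.1 rad and angle between the x axis of cassette2 and the x axis of station, either way round below 0.12 rad) and not (x of cassette3 in the frame of station between 0.0265 and 0.036 m and y of cassette3 in the frame of station between -0.1 and 0.1 m and z of cassette3 in the frame of station between 0.025 and 0.036 m and angle between cassette3's own z axis and vertical below 0.1 rad and angle between the x axis of cassette3 and the x axis of station, either way round below 0.12 rad)), for 0.4 s.
3. every cassette is home in a lane (x of cassette0 in the frame of station between 0.0265 and 0.036 m and y of cassette0 in the frame of station between -0.1 and 0.1 m and z of cassette0 in the frame of station between 0.025 and 0.036 m and angle between each of cassette0, cassette1, cassette2, cassette3's own z axis and vertical below 0.1 rad and angle between the x axis of each of cassette0, cassette1, cassette2, cassette3 and the x axis of station, either way round below 0.12 rad and x of cassette1 in the frame of station between 0.0265 and 0.036 m and y of cassette1 in the frame of station between -0.1 and 0.1 m and z of cassette1 in the frame of station between 0.025 and 0.036 m and x of cassette2 in the frame of station between 0.0265 and 0.036 m and y of cassette2 in the frame of station between -0.1 and 0.1 m and z of cassette2 in the frame of station between 0.025 and 0.036 m and x of cassette3 in the frame of station between 0.0265 and 0.036 m and y of cassette3 in the frame of station between -0.1 and 0.1 m and z of cassette3 in the frame of station between 0.025 and 0.036 m), for 0.3 s.
4. the feed lever is thrown over to the far side (value of joint lever above 0.85 rad), for 0.2 s.
At the end, for the whole second after the job is handed in: Every cassette present stands upright on the deck in a lane, its centre within about 5 mm of the end stop (station x above 26.5 mm), at rest; the dial reads 1.80 +- 0.15 rad (fourth click); the lever reads above 0.85 rad (all of step 3 and linear speed of each of cassette0, cassette1, cassette2, cassette3 below 0.02 m/s and value of joint dial between 1.65 and 1.95 rad and value of joint lever above 0.85 rad); the robot touches nothing.
It fails at once if the glass jar is knocked over (angle between jar's own z axis and vertical above 0.6 rad).
It fails at once if the mug is knocked over (angle between mug's own z axis and vertical above 0.6 rad).
Of cassette0, cassette1, cassette2, cassette3 only 2 to 3 are there at a start; the rules pass over those that are not, and their reading is None.
At some moment in a run one of cassette0, cassette1, cassette2, cassette3 may be knocked a few centimetres aside while the robot is not near it.
It also fails if it takes over 210 s, if anything falls off the work surface, if the arm or the gripper's body presses on something with over 40 N, if the wrist force passes 120 N, or if a joint passes its speed limit or range.

## Robot

A 6-joint arm with a two-finger parallel gripper is mounted at the origin on the work surface. World frame = base frame: x ahead of the robot, y to its left, z up, the work surface at z = 0. Lengths are in m, angles in rad, forces in N, time in s.
With the tool pointing down it reaches from about 0.375 to 0.9 m from the base axis. Payload 3.1 kg.
Tool frame: the origin (TCP) lies between the finger pads; the fingertips stand tip_reach ahead of it and the grasp point (between the pads) lies 11 mm behind it (tip_reach is the distance from the TCP to the fingertips, in m); x points along the fingers, y is the direction in which the jaws open and shut, and the axes are right-handed (so a half turn about x gives the same grasp; the last joint's range is limited). The gripper opens to 87 mm and grips with 3 to 60 N. Pads are 19 mm wide; open, the fingers measure 117 mm over their backs; the gripper's body (75 mm by 190 mm) begins 51 mm behind the grasp point.
Start: joints at [0.938, 0.527, 1.433, -0, 1.181, -0.178], TCP at [0.275, 0.561, 0.231] pointing down, gripper open.
Joint ranges: [-3.08, 3.08], [-0.75, 2.2], [0.22, 2.44], [-1.43, 4.57], [0, 2.65], [-2.85, 2.85]. Speed limits (rad/s): [2.79, 2.79, 3.14, 3.14, 3.14, 3.14].

## Interface

Orientations are given as [roll, pitch, yaw] about the fixed x, y, z axes, in that order (R = Rz(yaw) Ry(pitch) Rx(roll)).
In Python, from workcell import * gives the robot as it stands. The module is installed in compiled form; this text tells all that it offers.
- The arm moves only by the shell command python3 -m handwheel 'ROWS' [FORCE]. ROWS is JSON, a list of rows, each an object with "translation": the shift along the tool's x, y, z in mm, a list of three; "turn": the turn about the tool's x in rad; "gripper": the finger opening in mm, from 0 to 87. A call has 1 to 12 rows; each row is the pose to reach, as a shift and turn from the pose commanded when the call began, along the tool's axes at that moment; what a row does not reach only later rows make up. A row lasts 1/10 s, in which the tool goes at most 50 mm and 8.59 degrees, less where a joint would pass 70% of its speed; a pose out of reach is approached as far as the arm can. A call with a gripper value outside its range is refused whole. The fingers move at their own pace and stop on an object; FORCE is the grip in N (left out, the last holds). Time passes only in rows, so rows that repeat a pose let the fingers close. It gives the time, the measured TCP pose, the force and the opening at its end, in the units of the state.
- get_state(): the state, without advancing time (a new reading comes with each control period).
- grab_frame(name): name is "side" or "top"; returns a dict with "color" (480x640x3 uint8, blue, green, red), "fovy" (degrees; the focal length in pixels is half the picture's height over the tangent of half this angle, whatever the lens; pixels are square), "cx", "cy" (the principal point, pixels), "R" (3x3) and "t" (3): a world point X has camera coordinates R X + t. Camera axes: x right, y down, z forward; pixel columns grow to the right and rows downward; lengths in m; the calibration is good to about 2 mm. A picture is of the moment at which its call begins. There is no depth.
- sign_off(): hands the job in, once; it reports no verdict.
The state is a dict: "t": time; "joint_positions": joint angles; "dq": joint speeds; "effort": joint torques, N m; "ee_pos": TCP position; "orientation": TCP orientation; "ft_force": force on the tool from outside, world axes, zero at the start; "moment": the same for the moment, N m; "width": finger opening in m.
Only numpy, scipy, OpenCV 4.12 (cv2) and the standard library are available. Lean on these libraries where they do the work, as an engineer would, in place of code of your own. Each camera call takes 0.05 s, during which the arm holds its last target. There are 200 camera calls.

## Working session

There is one attempt and no reset: what is moved stays moved. The work goes in short steps, Python scripts to look and compute and a shell command to move; the robot and the scene stay as the last step left them, time stands still between calls to the robot, and variables do not carry over. Pictures are saved under pics/ and viewed, on a budget of 14 in all, crops included, one or two more only if the job needs it, and the job is handed in when it is done.

```bash
mkdir -p pics; cat > h.py <<'E'
from workcell import *
import numpy as np, cv2
from scipy.spatial.transform import Rotation as Ro
def K(f): return 240/np.tan(np.radians(f["fovy"])/2)
def ray(f,u,v,z):
    d=f["R"].T@np.array([(u-f["cx"])/K(f),(v-f["cy"])/K(f),1]); c=-f["R"].T@np.array(f["t"])
    return c+d*(z-c[2])/d[2]
def proj(f,X):
    p=f["R"]@np.array(X)+f["t"]; return p[:2]/p[2]*K(f)+[f["cx"],f["cy"]]
def frame(n):
    f=grab_frame(n)
    f["R"]=np.array(f["R"]); f["t"]=np.array(f["t"]); return f
def tri(fa,a,fb,b):
    A=[];B=[]
    for f,(u,v) in((fa,a),(fb,b)):
        for k,w,c in((0,u,f["cx"]),(1,v,f["cy"])):
            A.append((w-c)/K(f)*f["R"][2]-f["R"][k]);B.append(f["t"][k]-(w-c)/K(f)*f["t"][2])
    return np.linalg.lstsq(np.array(A),np.array(B),rcond=None)[0]
def sh(X,yaw=None):
    "rows numbers: shift (mm) in the tool axes to TCP X; turn for jaw axis"
    s=get_state();R=Ro.from_euler('xyz',s["orientation"]).as_matrix()
    print("shift",np.round(R.T@(np.array(X)-s["ee_pos"])*1000,1),"jaw yaw",np.round(np.arctan2(R[1,1],R[0,1]),3),
      "toolz yaw",np.round(np.arctan2(R[1,2],R[0,2]),3))
E
python3 - <<'E'
from h import *
s=get_state();print(s)
for n in("top","side"):
    f=frame(n);cv2.imwrite(f"pics/{n}0.png",f["color"]);print(n,f["fovy"],f["cx"],f["cy"],f["R"].round(3).tolist(),f["t"])
E
```

```text
{'t': 0.0, 'joint_positions': array([ 9.37494414e-01,  5.28488546e-01,  1.43391645e+00, -1.47718646e-05,
        1.18138422e+00, -1.78492184e-01]), 'dq': array([ 0.00116177, -0.00023055,  0.0005058 , -0.00083663,  0.00081796,
        0.00115688]), 'effort': array([ 5.44352060e-04, -4.40039170e+01, -1.76595247e+01,  6.34364784e-02,
        5.80394478e-02, -1.32943342e-04]), 'ee_pos': array([0.27409544, 0.5608868 , 0.22955337]), 'orientation': array([-1.74307269,  1.56859972, -2.1978768 ]), 'ft_force': array([ 0.21727954,  0.45258604, -0.96213735]), 'moment': array([0.03947977, 0.01254483, 0.01230189]), 'width': 0.08754020700176521}
top 56.78772472740488 313.4106195999824 240.84165642247578 [[0.011, -1.0, -0.009], [-0.996, -0.01, -0.091], [0.091, 0.01, -0.996]] [-0.15363911  0.58726806  1.29222593]
side 55.038042886853646 323.1721678833119 240.84080161780474 [[0.836, -0.548, 0.009], [-0.423, -0.656, -0.626], [0.349, 0.52, -0.78]] [-0.57528324  0.19611109  1.26476574]
```

View pics/top0.png

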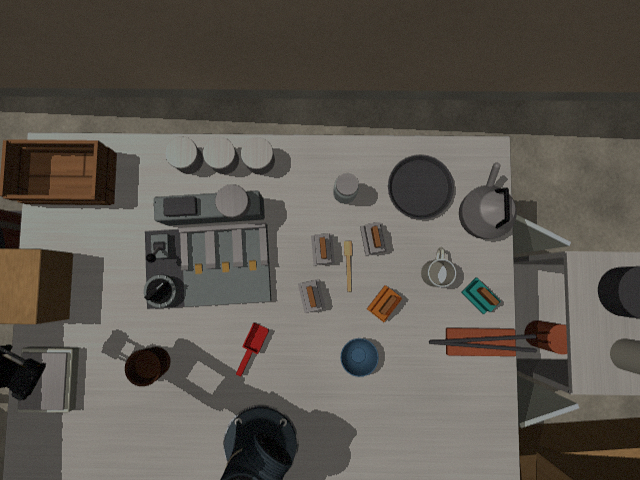

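View pics/side0.png

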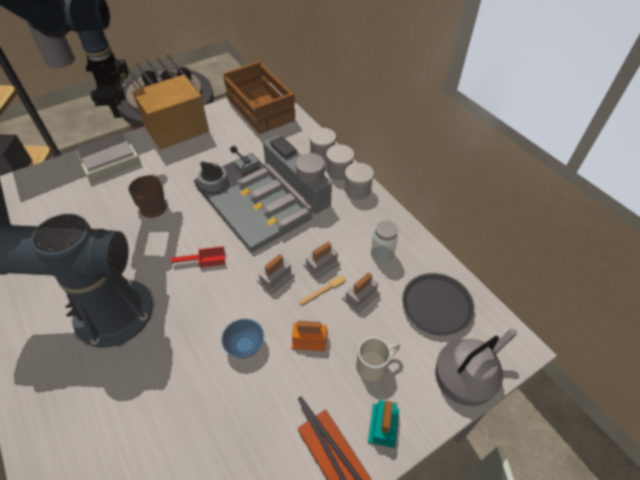

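The top view shows the station at (208,255), the dial at (160,291) and the lever ball at about (152,257). What could be taken for a cassette:
- steel with wooden ridge: (322,249), (373,239) and (312,296)
- orange look-alike at (385,303)
- turquoise look-alike at (482,295)

I choose the three steel ones. The jar is at (346,188) and the mug at (441,272). Next I enlarge the chosen areas.

```bash
python3 - <<'E'
import cv2
a=cv2.imread("pics/top0.png")
cv2.imwrite("pics/c1.png",cv2.resize(a[185:315,135:280],None,fx=5,fy=4.6,interpolation=cv2.INTER_CUBIC)) if 0 else cv2.imwrite("pics/c1.png",cv2.resize(a[190:310,140:280],None,fx=5,fy=5,interpolation=cv2.INTER_CUBIC))
cv2.imwrite("pics/c2.png",cv2.resize(a[215:315,290:400],None,fx=6,fy=6,interpolation=cv2.INTER_CUBIC))
b=cv2.imread("pics/side0.png")
cv2.imwrite("pics/c3.png",cv2.resize(b[140:260,185:345],None,fx=5,fy=5,interpolation=cv2.INTER_CUBIC))
E
```

```text
(no output)
```

View pics/c1.png

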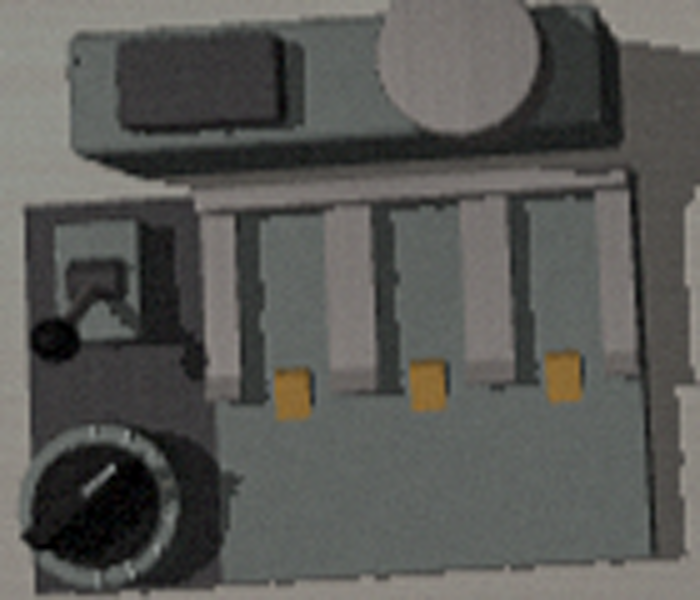

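View pics/c2.png

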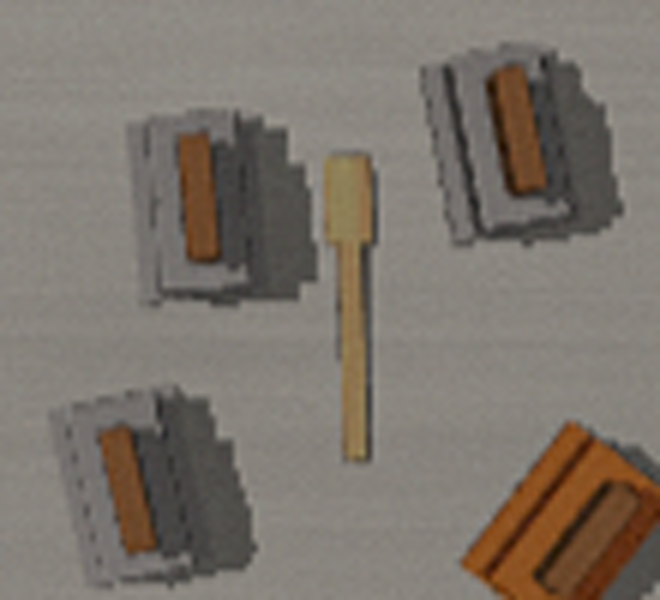

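View pics/c3.png

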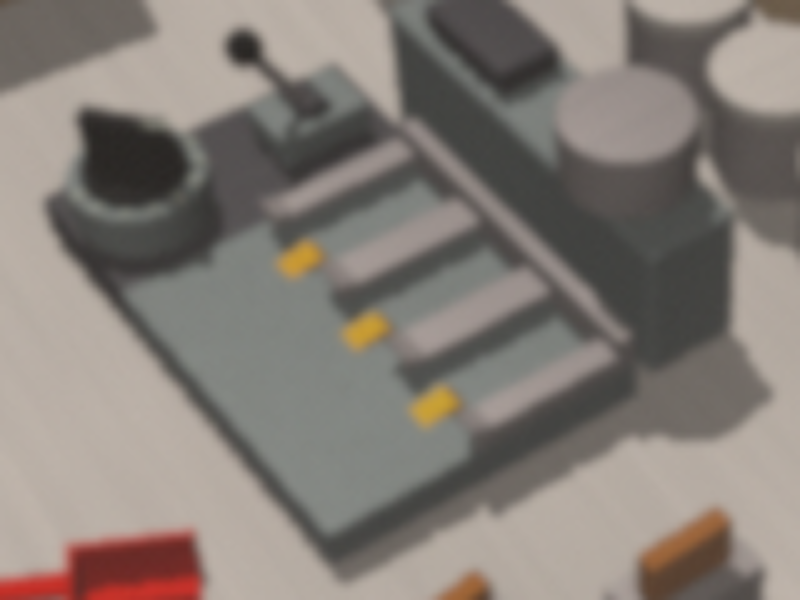

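```bash
cat > m.py <<'E'
from h import *
from scipy.optimize import least_squares
def station(f,bumps,front):
    B=np.array([ray(f,*p,.034)[:2] for p in bumps]);F=np.array([ray(f,*p,.03)[:2] for p in front])
    L=np.array([[-.0205,.08],[-.0205,0],[-.0205,-.08]])
    def r(q):
        c,s=np.cos(q[2]),np.sin(q[2]);R=np.array([[c,-s],[s,c]])
        return np.r_[(B-(L@R.T+q[:2])).ravel(),((F-q[:2])@R)[:,0]+.14]
    o=least_squares(r,[.5,.1,0]);print("station",o.x.round(4),"res mm",(o.fun*1e3).round(1));return o.x
E
python3 - <<'E'
from m import *
f=frame("top")
c1=lambda U,V:(140+(U+.5)/5-.5,190+(V+.5)/5-.5)
c2=lambda U,V:(290+(U+.5)/6-.5,215+(V+.5)/6-.5)
q=station(f,[c1(292,393),c1(428,386),c1(563,377)],[c1(653,556),c1(218,582)])
c,s=np.cos(q[2]),np.sin(q[2]);W=lambda x,y:np.r_[q[0]+c*x-s*y,q[1]+s*x+c*y]
for n,p in dict(dial=(-.09,.185),piv=(.04,.185),lane0=(-.085,-.08),lane1=(-.085,0),lane2=(-.085,.08),stop1=(.0315,0)).items(): print(n,W(*p).round(4))
D=W(-.09,.185)
print("dial disc top c1 px",[((proj(f,[*D,z])-[140,190])*5).round() for z in(.072,.110)])
P=[ray(f,*c1(u,v),.11)[:2] for u,v in((85,495),(115,465),(28,540))]
print("line pts rel axis in station mm",[((np.array([[c,s],[-s,c]])@(p-D))*1e3).round(1) for p in P])
th=q[2]-.0;lt=W(.04-.08*np.sin(.5),.185);X=[*lt,.052+.08*np.cos(.5)]
print("ball pred c1 px",((proj(f,X)-[140,190])*5).round(), X)
for n,C in dict(A=[(179,134),(206,131),(219,260),(190,263)],B=[(490,70),(518,65),(545,190),(516,195)],C=[(99,432),(128,425),(155,548),(128,554)]).items():
    w=np.array([ray(f,*c2(*p),.086)[:2] for p in C]);d=(w[0]+w[1]-w[2]-w[3])/2
    print(n,w.mean(0).round(4),"yaw",np.arctan2(d[1],d[0]).round(3),"len",np.linalg.norm(d).round(4),"wid",np.linalg.norm((w[0]+w[3]-w[1]-w[2])/2).round(4))
for n,p in dict(jar=(346,181),mug=(441,271)).items(): print(n,ray(f,*p,.1 if n=="jar" else .085).round(3))
sh([*D,.081])
s_=get_state();print(Ro.from_euler('xyz',s_["orientation"]).as_matrix().round(3))
E
```

```text
station [0.5345 0.113  0.07  ] res mm [-4.6 -0.3 -5.2 -0.6 -4.7 -0.1  7.3  7.2]
dial [0.4318 0.2913]
piv [0.5615 0.3004]
lane0 [0.4553 0.0273]
lane1 [0.4497 0.1071]
lane2 [0.4441 0.1869]
stop1 [0.5659 0.1152]
dial disc top c1 px [array([ 92., 514.]), array([ 67., 516.])]
line pts rel axis in station mm [array([12.1, -8.9]), array([ 27.6, -26. ]), array([-10.8,  23.2])]
ball pred c1 px [ 55. 349.] [np.float64(0.5231985875941038), np.float64(0.2976967717092757), np.float64(0.12220660495122981)]
A [ 0.5651 -0.1744] yaw 0.102 len 0.0613 wid 0.0133
B [ 0.5983 -0.3245] yaw 0.206 len 0.0605 wid 0.0137
C [ 0.4276 -0.1425] yaw 0.238 len 0.0583 wid 0.0134
jar [ 0.753 -0.239  0.1  ]
mug [ 0.502 -0.508  0.085]
shift [ 149.  -172.9  260.1] jaw yaw 1.116 toolz yaw -0.455
[[-0.001  0.439  0.898]
 [-0.001  0.898 -0.439]
 [-1.    -0.002 -0.   ]]
```

```bash
python3 - <<'E'
from m import *
f=frame("top");g=frame("side")
c1=lambda U,V:(140+(U+.5)/5-.5,190+(V+.5)/5-.5)
c3=lambda U,V:(185+(U+.5)/5-.5,140+(V+.5)/5-.5)
q=np.array([.5345,.113,.07]);c,s=np.cos(q[2]),np.sin(q[2]);Rt=np.array([[c,s],[-s,c]])
loc=lambda X:np.r_[Rt@(X[:2]-q[:2]),X[2]].round(4)*1e3
for n,a,b in(("ball",(55,340),(243,47)),("corner",(653,556),(330,537)),("bumpL",(292,393),(300,260)),("bumpM",(428,386),(366,330)),("bumpR",(563,377),(435,407)),("ringtop",(100,507),(137,173)),("wallR",(630,172),(632,338))):
    print(n,loc(tri(f,c1(*a),g,c3(*b))))
for z in(.042,.046):print("noses",[loc(ray(f,*c1(*p),z)) for p in((222,398),(355,390),(488,383),(620,375))])
for n,p,z in(("lip inner L",(235,300),.046),("lip L",(327,300),.046),("lipM a",(375,300),.046),("lipM b",(462,290),.046),("R",(512,290),.046),("R",(597,290),.046)):print(n,loc(ray(f,*c1(*p),z)))
E
```

```text
ball [  7.9 185.3 123.6]
corner [-131.6 -127.6   30.1]
bumpL [-24.9  80.8  30.9]
bumpM [-25.2  -0.3  33.2]
bumpR [-24.6 -79.5  30.5]
ringtop [-84.  183.6  64.4]
wallR [  91.1 -128.7   61.3]
noses [array([-25.9, 118.9,  42. ]), array([-25.9,  41. ,  42. ]), array([-26.4, -36.9,  42. ]), array([ -26.3, -114.2,   42. ])]
noses [array([-26.1, 117.7,  46. ]), array([-26.1,  40. ,  46. ]), array([-26.6, -37.6,  46. ]), array([ -26.5, -114.7,   46. ])]
lip inner L [ 30.7 108.3  46. ]
lip L [27.5 54.4 46. ]
lipM a [25.8 26.3 46. ]
lipM b [ 28.6 -24.8  46. ]
R [ 26.9 -54.   46. ]
R [  23.9 -103.7   46. ]
```

```bash
cat >> h.py <<'E'
Q=np.array([.5405,.1135,.07])
def W(x,y,z,q=Q):
    c,s=np.cos(q[2]),np.sin(q[2]);return np.array([q[0]+c*x-s*y,q[1]+s*x+c*y,z])
def L(X,q=Q):
    c,s=np.cos(q[2]),np.sin(q[2]);d=np.array(X)[:2]-q[:2];return np.array([c*d[0]+s*d[1],-s*d[0]+c*d[1],X[2]])
E
python3 -c "
from h import *
print(W(-.09,.185,.086));sh(W(-.09,.185,.086))"
```

```text
[0.43778098 0.29175208 0.086     ]
shift [ 144.2 -170.1  265.2] jaw yaw 1.116 toolz yaw -0.455
```

```bash
python3 -m handwheel '[{"translation":[0,-30,45],"turn":0.12,"gripper":50},{"translation":[0,-57,88],"turn":0.24,"gripper":50},{"translation":[0,-85,132],"turn":0.366,"gripper":50},{"translation":[0,-113,176],"turn":0.366,"gripper":50},{"translation":[0,-141,220],"turn":0.366,"gripper":50},{"translation":[0,-170,265],"turn":0.366,"gripper":50},{"translation":[40,-170,265],"turn":0.366,"gripper":50},{"translation":[80,-170,265],"turn":0.366,"gripper":50},{"translation":[90,-170,265],"turn":0.366,"gripper":50},{"translation":[90,-170,265],"turn":0.366,"gripper":50}]' 20; python3 - <<'E'
from h import *
sh(W(-.09,.185,.086))
g=frame("side");f=frame("top")
a=cv2.resize(g["color"][120:240,170:290],None,fx=5,fy=5,interpolation=cv2.INTER_CUBIC)
cv2.imwrite("pics/d1.png",a)
E
```

```text
t: 1.25
ee_pos: [0.4367, 0.2919, 0.1392]
orientation: [-1.957, 1.566, -2.778]
ft_force: [0.1, 0.2, 0.5]
width: 0.0499
shift [53.2  0.9  0.9] jaw yaw 0.75 toolz yaw -0.821
```

View pics/d1.png

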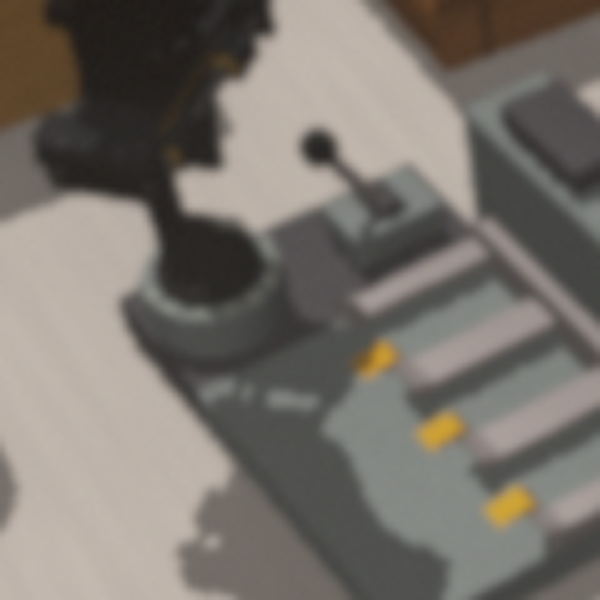

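The crop shows the gripper above the dial (disc at about (215,270)), with the lever ball clear at (318,147). I lower it and close on the bar.

```bash
python3 -m handwheel '[{"translation":[20,1,1],"turn":0,"gripper":50},{"translation":[40,1,1],"turn":0,"gripper":50},{"translation":[50,1,1],"turn":0,"gripper":50},{"translation":[52,1,1],"turn":0,"gripper":50},{"translation":[52,1,1],"turn":0,"gripper":0},{"translation":[52,1,1],"turn":0,"gripper":0},{"translation":[52,1,1],"turn":0,"gripper":0},{"translation":[52,1,1],"turn":0,"gripper":0},{"translation":[52,1,1],"turn":0,"gripper":0}]' 10; python3 -c "
from h import *
s=get_state();print(s['moment'],L(s['ee_pos']));sh(W(-.09,.185,.086))"
```

```text
t: 2.25
ee_pos: [0.4395, 0.2924, 0.0889]
orientation: [1.211, 1.57, 0.391]
ft_force: [0.2, 0.6, 0.4]
width: 0.0178
[-0.01861298  0.01943543 -0.03247883] [-0.08825484  0.18547977  0.08889184]
shift [ 2.9 -1.7 -0.7] jaw yaw 0.75 toolz yaw -0.821
```

```bash
python3 -m handwheel '[{"translation":[0,0,0],"turn":0,"gripper":0},{"translation":[0,0,0],"turn":0,"gripper":0},{"translation":[0,0,0],"turn":0,"gripper":0},{"translation":[0,0,0],"turn":0,"gripper":0}]' 10
```

```text
t: 2.65
ee_pos: [0.4388, 0.2918, 0.0887]
orientation: [-1.643, 1.569, -2.464]
ft_force: [-1.8, -2.3, 5.2]
width: 0.014
```

```bash
python3 -m handwheel '[{"translation":[0,0,0],"turn":0.14,"gripper":0},{"translation":[0,0,0],"turn":0.28,"gripper":0},{"translation":[0,0,0],"turn":0.42,"gripper":0},{"translation":[0,0,0],"turn":0.56,"gripper":0},{"translation":[0,0,0],"turn":0.70,"gripper":0},{"translation":[0,0,0],"turn":0.84,"gripper":0},{"translation":[0,0,0],"turn":0.98,"gripper":0},{"translation":[0,0,0],"turn":1.12,"gripper":0}]' 10;python3 -c "
from h import *
s=get_state();print(s['moment'],s['joint_positions'],L(s['ee_pos']));sh(W(-.09,.185,.086))"
```

```text
t: 3.45
ee_pos: [0.4391, 0.292, 0.0887]
orientation: [-0.245, 1.57, -2.191]
ft_force: [-1.0, -2.8, 5.5]
width: 0.0143
[-0.48439276  0.29282465  0.06185299] [ 3.75007719e-01  6.15856694e-01  1.79617605e+00 -6.80345056e-04
  7.30259274e-01  7.50541926e-01] [-0.08871848  0.1851294   0.08865794]
shift [ 2.7 -1.1  0.7] jaw yaw -0.375 toolz yaw -1.946
```

```bash
python3 -m handwheel '[{"translation":[0,0,0],"turn":0.14,"gripper":0},{"translation":[0,0,0],"turn":0.28,"gripper":0},{"translation":[0,0,0],"turn":0.42,"gripper":0},{"translation":[0,0,0],"turn":0.56,"gripper":0},{"translation":[0,0,0],"turn":0.70,"gripper":0},{"translation":[0,0,0],"turn":0.84,"gripper":0},{"translation":[0,0,0],"turn":0.98,"gripper":0},{"translation":[0,0,0],"turn":1.08,"gripper":0},{"translation":[0,0,0],"turn":1.16,"gripper":0},{"translation":[0,0,0],"turn":1.16,"gripper":0},{"translation":[0,0,0],"turn":1.16,"gripper":0}]' 10;python3 -c "
from h import *
s=get_state();print(s['moment'],s['joint_positions'],L(s['ee_pos']));sh(W(-.09,.185,.086))"
```

```text
t: 4.55
ee_pos: [0.4396, 0.2917, 0.0886]
orientation: [1.902, 1.57, -1.196]
ft_force: [0.0, -5.7, 3.8]
width: 0.0142
[-0.97945274  0.15503154  0.18856929] [ 3.74553558e-01  6.16042867e-01  1.79582157e+00 -1.69662244e-03
  7.29728873e-01  1.90318074e+00] [-0.08819701  0.18483675  0.08862441]
shift [ 2.6 -0.1  1.8] jaw yaw -1.527 toolz yaw -3.098
```

```bash
python3 -m handwheel '[{"translation":[0,0,0],"turn":0.05,"gripper":0},{"translation":[0,0,0],"turn":0.08,"gripper":0},{"translation":[0,0,0],"turn":0.08,"gripper":0},{"translation":[0,0,0],"turn":0.08,"gripper":0}]' 10;python3 -c "
from h import *
s=get_state();print(s['moment'],s['joint_positions'],L(s['ee_pos']));sh(W(-.09,.185,.086))"
```

```text
t: 4.95
ee_pos: [0.44, 0.2918, 0.0886]
orientation: [2.506, 1.569, -0.671]
ft_force: [0.8, -5.3, 2.4]
width: 0.0156
[-1.02314187  0.04808678  0.2388465 ] [ 0.37447636  0.61623014  1.79543555 -0.002067    0.72913064  1.98302136] [-0.0877732   0.18485148  0.08859597]
shift [2.6 0.1 2.2] jaw yaw -1.607 toolz yaw 3.105
```

```bash
python3 -m handwheel '[{"translation":[0,0,0],"turn":-0.14,"gripper":0},{"translation":[0,0,0],"turn":-0.28,"gripper":0},{"translation":[0,0,0],"turn":-0.42,"gripper":0},{"translation":[0,0,0],"turn":-0.56,"gripper":0},{"translation":[0,0,0],"turn":-0.70,"gripper":0},{"translation":[0,0,0],"turn":-0.84,"gripper":0},{"translation":[0,0,0],"turn":-0.98,"gripper":0},{"translation":[0,0,0],"turn":-1.12,"gripper":0},{"translation":[0,0,0],"turn":-1.26,"gripper":0}]' 10;python3 -m handwheel '[{"translation":[0,0,0],"turn":-0.14,"gripper":0},{"translation":[0,0,0],"turn":-0.28,"gripper":0},{"translation":[0,0,0],"turn":-0.42,"gripper":0},{"translation":[0,0,0],"turn":-0.56,"gripper":0},{"translation":[0,0,0],"turn":-0.647,"gripper":0},{"translation":[0,0,0],"turn":-0.647,"gripper":0},{"translation":[0,0,0],"turn":-0.647,"gripper":0},{"translation":[0,0,0],"turn":-0.647,"gripper":0},{"translation":[0,0,0],"turn":-0.647,"gripper":0}]' 10;python3 -c "
from h import *
s=get_state();print(s['moment'],s['joint_positions'],L(s['ee_pos']));sh(W(-.09,.185,.086))"
```

```text
t: 5.85
ee_pos: [0.4391, 0.2921, 0.0885]
orientation: [-1.135, 1.57, -3.05]
ft_force: [-0.0, -2.8, 4.0]
width: 0.0139
t: 6.75
ee_pos: [0.4387, 0.2924, 0.0885]
orientation: [-1.87, 1.57, 3.138]
ft_force: [-2.7, -1.1, 5.4]
width: 0.0137
[-0.27785051  0.57779713  0.09195922] [3.75434632e-01 6.16118135e-01 1.79626798e+00 6.07061672e-04
 7.30224500e-01 7.86534172e-02] [-0.08900134  0.18553882  0.08850701]
shift [ 2.5 -1.1  0.3] jaw yaw 0.296 toolz yaw -1.274
```

```bash
python3 -m handwheel '[{"translation":[0,0,0],"turn":0,"gripper":50},{"translation":[0,0,0],"turn":0,"gripper":50},{"translation":[0,0,0],"turn":0,"gripper":50},{"translation":[-30,0,0],"turn":0,"gripper":80},{"translation":[-75,0,0],"turn":0,"gripper":80},{"translation":[-120,0,0],"turn":0,"gripper":80},{"translation":[-120,0,-50],"turn":0.14,"gripper":80},{"translation":[-120,0,-100],"turn":0.28,"gripper":80},{"translation":[-120,0,-100],"turn":0.42,"gripper":80}]' 20;python3 - <<'E'
from h import *
f=frame("top");a=f["color"]
x=cv2.resize(a[250:330,120:220],None,fx=4,fy=4,interpolation=cv2.INTER_CUBIC)
y=cv2.resize(a[215:315,290:400],None,fx=4,fy=4,interpolation=cv2.INTER_CUBIC)
o=np.zeros((400,800,3),np.uint8);o[:320,:400]=x;o[:400,400:]=y[:,:400];cv2.imwrite("pics/e1.png",o)
sh([.4276,-.1425,.063]);print(get_state()["joint_positions"])
E
```

```text
t: 7.65
ee_pos: [0.4095, 0.3921, 0.2094]
orientation: [2.69, 1.566, 0.995]
ft_force: [-0.6, -0.0, -0.1]
width: 0.0763
shift [144.5  86.1 527.6] jaw yaw -0.128 toolz yaw -1.699
[0.56495021 0.47400429 1.60730874 0.00161965 1.05726136 0.69221778]
```

View pics/e1.png

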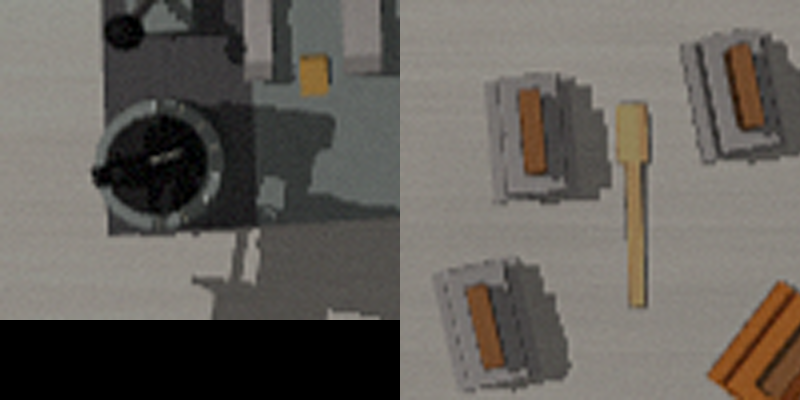

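The dial line runs from (150,160) to (182,150), which reads about 1.80 rad, the fourth click. The cassettes have not moved. Next is cassette C.

```bash
python3 -m handwheel '[{"translation":[0,8,48],"turn":0.14,"gripper":80},{"translation":[0,16,96],"turn":0.28,"gripper":80},{"translation":[0,24,144],"turn":0.42,"gripper":80},{"translation":[0,32,192],"turn":0.56,"gripper":80},{"translation":[0,40,240],"turn":0.70,"gripper":80},{"translation":[0,48,288],"turn":0.84,"gripper":80},{"translation":[0,56,336],"turn":0.98,"gripper":80},{"translation":[0,64,384],"turn":1.12,"gripper":80},{"translation":[0,71,432],"turn":1.205,"gripper":80},{"translation":[0,79,480],"turn":1.205,"gripper":80},{"translation":[0,86,528],"turn":1.205,"gripper":80},{"translation":[30,86,528],"turn":1.205,"gripper":80}]' 20;python3 - <<'E'
from h import *
sh([.4276,-.1425,.063]);print(get_state()["joint_positions"])
E
```

```text
t: 8.9
ee_pos: [0.4363, -0.1558, 0.1813]
orientation: [2.228, 1.555, -0.674]
ft_force: [1.8, 0.4, 1.0]
width: 0.08
shift [118.  -16.5   6.5] jaw yaw -1.331 toolz yaw -2.902
[-0.58398711  0.38448786  1.89062099 -0.00190623  0.85052999  0.74819571]
```

```bash
python3 -m handwheel '[{"translation":[50,0,0],"turn":0,"gripper":80},{"translation":[70,0,0],"turn":0,"gripper":80},{"translation":[70,0,0],"turn":0,"gripper":80},{"translation":[70,0,0],"turn":0,"gripper":80}]' 20;python3 - <<'E'
from h import *
sh([.4276,-.1425,.063])
E
```

```text
t: 9.3
ee_pos: [0.4317, -0.1471, 0.1086]
orientation: [0.299, 1.571, -2.597]
ft_force: [0.2, -0.1, -0.1]
width: 0.08
shift [45.6 -5.5  2.9] jaw yaw -1.325 toolz yaw -2.896
```

```bash
python3 -m handwheel '[{"translation":[10,-5.5,3],"turn":0.01,"gripper":80},{"translation":[35,-5.5,3],"turn":0.01,"gripper":80},{"translation":[45,-5.5,3],"turn":0.01,"gripper":80},{"translation":[45,-5.5,3],"turn":0.01,"gripper":0},{"translation":[45,-5.5,3],"turn":0.01,"gripper":0},{"translation":[45,-5.5,3],"turn":0.01,"gripper":0},{"translation":[45,-5.5,3],"turn":0.01,"gripper":0},{"translation":[45,-5.5,3],"turn":0.01,"gripper":0},{"translation":[45,-5.5,3],"turn":0.01,"gripper":0},{"translation":[45,-5.5,3],"turn":0.01,"gripper":0},{"translation":[45,-5.5,3],"turn":0.01,"gripper":0},{"translation":[45,-5.5,3],"turn":0.01,"gripper":0}]' 30;python3 - <<'E'
from h import *
sh([.4276,-.1425,.063])
E
```

```text
t: 10.5
ee_pos: [0.4277, -0.1423, 0.0636]
orientation: [2.041, 1.57, -0.865]
ft_force: [-0.0, -2.5, 2.0]
width: 0.0158
shift [0.6 0.2 0.1] jaw yaw -1.336 toolz yaw -2.906
```

```bash
python3 -m handwheel '[{"translation":[-25,0,0],"turn":0,"gripper":0},{"translation":[-60,0,0],"turn":0,"gripper":0},{"translation":[-80,0,0],"turn":0.08,"gripper":0},{"translation":[-80,0,0],"turn":0.165,"gripper":0},{"translation":[-80,0,0],"turn":0.165,"gripper":0},{"translation":[-80,0,0],"turn":0.165,"gripper":0}]' 30;python3 - <<'E'
from h import *
sh(W(-.09,-.08,.110))
E
```

```text
t: 11.1
ee_pos: [0.4265, -0.1414, 0.1429]
orientation: [-0.634, 1.568, 2.579]
ft_force: [0.6, 0.2, -4.9]
width: 0.0159
shift [  33.1 -166.2  -41.9] jaw yaw -1.499 toolz yaw -3.07
```

```bash
python3 -m handwheel '[{"translation":[0,-40,-10],"turn":0,"gripper":0},{"translation":[0,-80,-20],"turn":0,"gripper":0},{"translation":[0,-120,-30],"turn":0,"gripper":0},{"translation":[0,-150,-38],"turn":0,"gripper":0},{"translation":[0,-166,-42],"turn":0,"gripper":0},{"translation":[10,-166,-42],"turn":0,"gripper":0},{"translation":[25,-166,-42],"turn":0,"gripper":0},{"translation":[25,-166,-42],"turn":0,"gripper":0},{"translation":[25,-166,-42],"turn":0,"gripper":0}]' 30;python3 - <<'E'
from h import *
sh(W(-.09,-.08,.0945));print(L(get_state()["ee_pos"]))
f=frame("top");g=frame("side")
y=cv2.resize(f["color"][190:310,140:280],None,fx=2.8,fy=2.8,interpolation=cv2.INTER_CUBIC)
x=cv2.resize(g["color"][150:270,205:345],None,fx=2.8,fy=2.8,interpolation=cv2.INTER_CUBIC)
cv2.imwrite("pics/e2.png",np.hstack([y,x]))
E
```

```text
t: 12.0
ee_pos: [0.4569, 0.026, 0.1177]
orientation: [-0.198, 1.568, 3.013]
ft_force: [0.1, -0.7, -3.3]
width: 0.0157
shift [23.2 -1.4  0.4] jaw yaw -1.501 toolz yaw -3.072
[-0.08950559 -0.08139643  0.11766245]
```

View pics/e2.png

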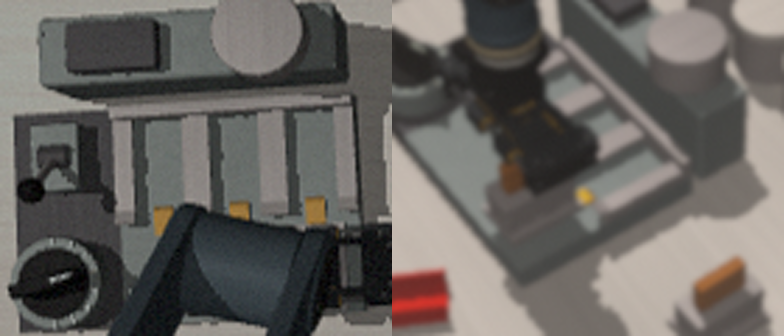

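```bash
python3 -m handwheel '[{"translation":[10,-1,0],"turn":0,"gripper":0},{"translation":[18,-1,0],"turn":0,"gripper":0},{"translation":[22,-1,0],"turn":0,"gripper":0},{"translation":[22,-1,0],"turn":0,"gripper":0},{"translation":[22,-1,0],"turn":0,"gripper":0}]' 30;python3 - <<'E'
from h import *
sh(W(-.06,-.08,.0945));print(L(get_state()["ee_pos"]))
E
```

```text
t: 12.6
ee_pos: [0.4576, 0.0275, 0.0964]
orientation: [-0.228, 1.57, 2.983]
ft_force: [0.2, -0.5, -4.2]
width: 0.0155
shift [  1.8   0.  -28.7] jaw yaw -1.501 toolz yaw -3.072
[-0.08868571 -0.07995927  0.09635993]
```

```bash
python3 -m handwheel '[{"translation":[1,0,0],"turn":0,"gripper":0},{"translation":[2,0,0],"turn":0,"gripper":0},{"translation":[2,0,0],"turn":0,"gripper":0},{"translation":[2,0,0],"turn":0,"gripper":0}]' 30;python3 -m handwheel '[{"translation":[0.5,0,0],"turn":0,"gripper":0},{"translation":[1,0,0],"turn":0,"gripper":0},{"translation":[1,0,0],"turn":0,"gripper":0}]' 30
```

```text
t: 13.0
ee_pos: [0.4577, 0.0275, 0.0947]
orientation: [2.966, 1.571, -0.106]
ft_force: [0.1, 0.1, -4.6]
width: 0.016
t: 13.3
ee_pos: [0.4577, 0.0275, 0.0936]
orientation: [2.898, 1.571, -0.174]
ft_force: [0.1, -0.5, -3.6]
width: 0.0161
```

```bash
python3 -m handwheel '[{"translation":[-0.7,0,0],"turn":0,"gripper":0},{"translation":[-0.7,0,-8],"turn":0,"gripper":0},{"translation":[-0.7,0,-16],"turn":0,"gripper":0},{"translation":[-0.7,0,-24],"turn":0,"gripper":0},{"translation":[-0.7,0,-30],"turn":0,"gripper":0},{"translation":[-0.7,0,-36],"turn":0,"gripper":0},{"translation":[-0.7,0,-42],"turn":0,"gripper":0},{"translation":[-0.7,0,-48],"turn":0,"gripper":0},{"translation":[-0.7,0,-48],"turn":0,"gripper":0}]' 30;python3 - <<'E'
from h import *
print(L(get_state()["ee_pos"]))
E
```

```text
t: 14.2
ee_pos: [0.5074, 0.0308, 0.0944]
orientation: [2.986, 1.568, -0.086]
ft_force: [0.9, 1.4, -1.7]
width: 0.0157
[-0.03883414 -0.08021518  0.09441108]
```

```bash
python3 -m handwheel '[{"translation":[0,0,-6],"turn":0,"gripper":0},{"translation":[0,0,-12],"turn":0,"gripper":0},{"translation":[0,0,-18],"turn":0,"gripper":0},{"translation":[0,0,-24],"turn":0,"gripper":0},{"translation":[0,0,-30],"turn":0,"gripper":0},{"translation":[0,0,-36],"turn":0,"gripper":0},{"translation":[0,0,-42],"turn":0,"gripper":0},{"translation":[0,0,-48],"turn":0,"gripper":0},{"translation":[0,0,-54],"turn":0,"gripper":0},{"translation":[0,0,-60],"turn":0,"gripper":0},{"translation":[0,0,-60],"turn":0,"gripper":0}]' 30;python3 - <<'E'
from h import *
print(L(get_state()["ee_pos"]))
E
```

```text
t: 15.3
ee_pos: [0.5672, 0.035, 0.0944]
orientation: [3.031, 1.568, -0.041]
ft_force: [0.1, -0.4, -0.5]
width: 0.0157
[ 0.02116636 -0.08018471  0.09443455]
```

```bash
python3 -m handwheel '[{"translation":[0,0,-4],"turn":0,"gripper":0},{"translation":[0,0,-7],"turn":0,"gripper":0},{"translation":[0,0,-10],"turn":0,"gripper":0},{"translation":[0,0,-12],"turn":0,"gripper":0},{"translation":[0,0,-12],"turn":0,"gripper":0}]' 30;python3 - <<'E'
from h import *
print(L(get_state()["ee_pos"]))
E
```

```text
t: 15.8
ee_pos: [0.5781, 0.0358, 0.0941]
orientation: [3.021, 1.57, -0.05]
ft_force: [0.5, 0.3, -4.8]
width: 0.0157
[ 0.03202795 -0.08010681  0.09410279]
```

```bash
python3 -m handwheel '[{"translation":[0,0,-2],"turn":0,"gripper":0},{"translation":[0,0,-3],"turn":0,"gripper":0},{"translation":[0,0,-3],"turn":0,"gripper":0}]' 30; python3 -m handwheel '[{"translation":[0,0,-1],"turn":0,"gripper":0},{"translation":[0,0,-2],"turn":0,"gripper":0},{"translation":[0,0,-2],"turn":0,"gripper":0}]' 30;python3 - <<'E'
from h import *
print(L(get_state()["ee_pos"]))
E
```

```text
t: 16.1
ee_pos: [0.5794, 0.0361, 0.0939]
orientation: [-0.086, 1.568, 3.126]
ft_force: [-1.8, -1.0, -4.0]
width: 0.0157
t: 16.4
ee_pos: [0.5797, 0.0362, 0.094]
orientation: [-0.047, 1.565, -3.119]
ft_force: [-4.6, -1.7, -0.8]
width: 0.016
[ 0.03368811 -0.07986091  0.09402958]
```

```bash
python3 -m handwheel '[{"translation":[0,0,2],"turn":0,"gripper":50},{"translation":[0,0,2],"turn":0,"gripper":50},{"translation":[0,0,2],"turn":0,"gripper":50},{"translation":[0,0,2],"turn":0,"gripper":50},{"translation":[-30,0,2],"turn":0,"gripper":50},{"translation":[-75,0,2],"turn":0,"gripper":50},{"translation":[-100,0,2],"turn":0,"gripper":50},{"translation":[-100,40,7],"turn":0,"gripper":80},{"translation":[-100,85,10],"turn":0,"gripper":80},{"translation":[-100,85,10],"turn":0,"gripper":80},{"translation":[-100,85,10],"turn":0,"gripper":80}]' 30;python3 - <<'E'
from h import *
f=frame("top");a=f["color"]
y=cv2.resize(a[190:310,200:400],None,fx=4,fy=4,interpolation=cv2.INTER_CUBIC)
cv2.imwrite("pics/e3.png",y)
sh([.5651,-.1744,.063])
E
```

```text
t: 17.5
ee_pos: [0.5786, -0.0502, 0.1944]
orientation: [-2.779, 1.57, 0.43]
ft_force: [0.4, 0.5, 0.4]
width: 0.0737
shift [131.1 124.1  21.8] jaw yaw -1.502 toolz yaw -3.073
```

View pics/e3.png

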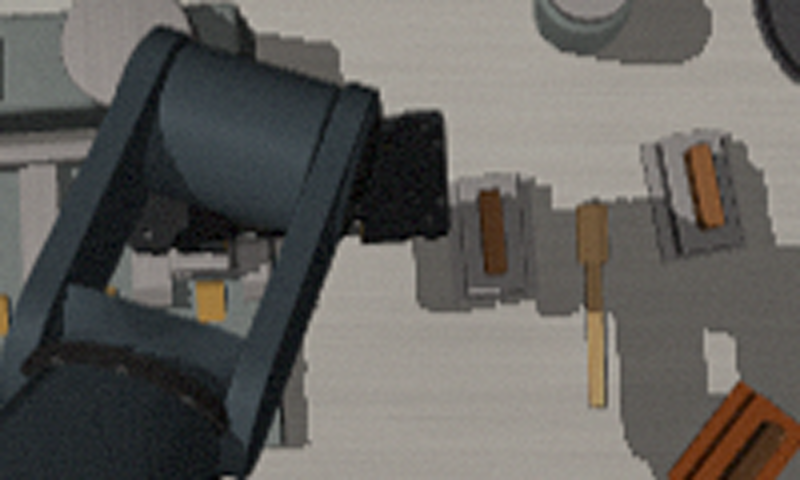

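Cassettes A (ridge centre (493,232) in the crop) and B (705,188) have not moved. I take A next.

```bash
python3 -m handwheel '[{"translation":[0,40,7],"turn":-0.033,"gripper":80},{"translation":[0,80,14],"turn":-0.033,"gripper":80},{"translation":[0,112,20],"turn":-0.033,"gripper":80},{"translation":[0,124,22],"turn":-0.033,"gripper":80},{"translation":[35,124,22],"turn":-0.033,"gripper":80},{"translation":[60,124,22],"turn":-0.033,"gripper":80},{"translation":[70,124,22],"turn":-0.033,"gripper":80},{"translation":[70,124,22],"turn":-0.033,"gripper":80},{"translation":[70,124,22],"turn":-0.033,"gripper":80}]' 30;python3 - <<'E'
from h import *
sh([.5651,-.1744,.063])
E
```

```text
t: 18.45
ee_pos: [0.5658, -0.1738, 0.1249]
orientation: [2.721, 1.57, -0.317]
ft_force: [-0.6, -0.2, -0.6]
width: 0.08
shift [61.9  0.5  0.8] jaw yaw -1.467 toolz yaw -3.038
```

```bash
python3 -m handwheel '[{"translation":[25,0.5,1],"turn":0,"gripper":80},{"translation":[50,0.5,1],"turn":0,"gripper":80},{"translation":[61,0.5,1],"turn":0,"gripper":80},{"translation":[61,0.5,1],"turn":0,"gripper":0},{"translation":[61,0.5,1],"turn":0,"gripper":0},{"translation":[61,0.5,1],"turn":0,"gripper":0},{"translation":[61,0.5,1],"turn":0,"gripper":0},{"translation":[61,0.5,1],"turn":0,"gripper":0},{"translation":[61,0.5,1],"turn":0,"gripper":0},{"translation":[61,0.5,1],"turn":0,"gripper":0},{"translation":[61,0.5,1],"turn":0,"gripper":0},{"translation":[61,0.5,1],"turn":0,"gripper":0}]' 30; python3 -m handwheel '[{"translation":[0,0,0],"turn":0,"gripper":0},{"translation":[-25,0,0],"turn":0,"gripper":0},{"translation":[-60,0,0],"turn":0,"gripper":0},{"translation":[-85,0,0],"turn":0.034,"gripper":0},{"translation":[-85,0,0],"turn":0.034,"gripper":0},{"translation":[-85,0,0],"turn":0.034,"gripper":0}]' 30;python3 - <<'E'
from h import *
sh(W(-.09,0,.110))
E
```

```text
t: 19.65
ee_pos: [0.564, -0.1751, 0.0632]
orientation: [-0.545, 1.571, 2.699]
ft_force: [-0.0, -0.2, 0.3]
width: 0.0164
t: 20.25
ee_pos: [0.5636, -0.1748, 0.1478]
orientation: [-0.501, 1.57, 2.71]
ft_force: [-0.8, -0.3, -2.9]
width: 0.0155
shift [  38.  -289.2   93. ] jaw yaw -1.501 toolz yaw -3.072
```

```bash
python3 -m handwheel '[{"translation":[0,-10,45],"turn":0,"gripper":0},{"translation":[0,-30,90],"turn":0,"gripper":0},{"translation":[0,-75,93],"turn":0,"gripper":0},{"translation":[0,-120,93],"turn":0,"gripper":0},{"translation":[0,-165,93],"turn":0,"gripper":0},{"translation":[0,-210,93],"turn":0,"gripper":0},{"translation":[0,-255,93],"turn":0,"gripper":0},{"translation":[0,-280,93],"turn":0,"gripper":0},{"translation":[10,-289,93],"turn":0,"gripper":0},{"translation":[32,-289,93],"turn":0,"gripper":0},{"translation":[32,-289,93],"turn":0,"gripper":0},{"translation":[32,-289,93],"turn":0,"gripper":0}]' 30;python3 - <<'E'
from h import *
sh(W(-.09,0,.0936))
E
```

```text
t: 21.45
ee_pos: [0.4504, 0.1062, 0.115]
orientation: [-0.021, 1.567, -3.094]
ft_force: [0.1, 1.0, -3.0]
width: 0.0155
shift [21.4 -1.  -0.4] jaw yaw -1.503 toolz yaw -3.073
```

```bash
python3 -m handwheel '[{"translation":[10,-1,0],"turn":0,"gripper":0},{"translation":[18,-1,0],"turn":0,"gripper":0},{"translation":[20.5,-1,0],"turn":0,"gripper":0},{"translation":[21,-1,0],"turn":0,"gripper":0},{"translation":[21,-1,0],"turn":0,"gripper":0},{"translation":[21,-1,0],"turn":0,"gripper":0}]' 30;python3 - <<'E'
from h import *
s=get_state();sh(W(-.06,0,.0938));print(L(s["ee_pos"]))
E
```

```text
t: 22.05
ee_pos: [0.4516, 0.1078, 0.0955]
orientation: [3.041, 1.57, -0.032]
ft_force: [0.3, -0.7, -3.1]
width: 0.0157
shift [  1.7   0.5 -29.1] jaw yaw -1.502 toolz yaw -3.073
[-0.0890791   0.00055391  0.09548399]
```

```bash
python3 -m handwheel '[{"translation":[1.5,0.5,0],"turn":0,"gripper":0},{"translation":[1.5,0.5,-8],"turn":0,"gripper":0},{"translation":[1.5,0.5,-16],"turn":0,"gripper":0},{"translation":[1.5,0.5,-24],"turn":0,"gripper":0},{"translation":[1.5,0.5,-30],"turn":0,"gripper":0},{"translation":[1.5,0.5,-36],"turn":0,"gripper":0},{"translation":[1.5,0.5,-42],"turn":0,"gripper":0},{"translation":[1.5,0.5,-48],"turn":0,"gripper":0},{"translation":[1.5,0.5,-48],"turn":0,"gripper":0}]' 30;python3 - <<'E'
from h import *
print(L(get_state()["ee_pos"]))
E
```

```text
t: 22.95
ee_pos: [0.5011, 0.1106, 0.0939]
orientation: [3.101, 1.568, 0.028]
ft_force: [-0.0, 0.8, 0.0]
width: 0.0158
[-0.03948396 -0.0001024   0.09388468]
```

```bash
python3 -m handwheel '[{"translation":[0,0,-6],"turn":0,"gripper":0},{"translation":[0,0,-12],"turn":0,"gripper":0},{"translation":[0,0,-18],"turn":0,"gripper":0},{"translation":[0,0,-24],"turn":0,"gripper":0},{"translation":[0,0,-30],"turn":0,"gripper":0},{"translation":[0,0,-36],"turn":0,"gripper":0},{"translation":[0,0,-42],"turn":0,"gripper":0},{"translation":[0,0,-48],"turn":0,"gripper":0},{"translation":[0,0,-54],"turn":0,"gripper":0},{"translation":[0,0,-60],"turn":0,"gripper":0},{"translation":[0,0,-60],"turn":0,"gripper":0}]' 30;python3 -m handwheel '[{"translation":[0,0,-4],"turn":0,"gripper":0},{"translation":[0,0,-7],"turn":0,"gripper":0},{"translation":[0,0,-10],"turn":0,"gripper":0},{"translation":[0,0,-12],"turn":0,"gripper":0},{"translation":[0,0,-12],"turn":0,"gripper":0}]' 30; python3 -m handwheel '[{"translation":[0,0,-2],"turn":0,"gripper":0},{"translation":[0,0,-3],"turn":0,"gripper":0},{"translation":[0,0,-3],"turn":0,"gripper":0}]' 30;python3 - <<'E'
from h import *
print(L(get_state()["ee_pos"]))
E
```

```text
t: 24.05
ee_pos: [0.5611, 0.1148, 0.0938]
orientation: [3.107, 1.568, 0.034]
ft_force: [0.1, -1.1, 0.7]
width: 0.0157
t: 24.55
ee_pos: [0.5713, 0.1155, 0.0936]
orientation: [1.43, 1.571, -1.643]
ft_force: [-1.2, -0.2, -0.6]
width: 0.0161
t: 24.85
ee_pos: [0.5717, 0.1154, 0.0938]
orientation: [0.083, 1.565, -2.989]
ft_force: [-6.2, -2.8, 6.2]
width: 0.0158
[ 0.03129046 -0.00024755  0.09384062]
```

```bash
python3 -m handwheel '[{"translation":[0,0,-2],"turn":0,"gripper":0},{"translation":[0,0,-2],"turn":0,"gripper":0}]' 30; python3 -m handwheel '[{"translation":[0,0,4],"turn":0,"gripper":50},{"translation":[0,0,4],"turn":0,"gripper":50},{"translation":[0,0,4],"turn":0,"gripper":50},{"translation":[0,0,4],"turn":0,"gripper":50},{"translation":[-30,0,4],"turn":0,"gripper":50},{"translation":[-75,0,4],"turn":0,"gripper":50},{"translation":[-100,0,4],"turn":0,"gripper":50},{"translation":[-100,45,7],"turn":0,"gripper":80},{"translation":[-100,90,10],"turn":0,"gripper":80},{"translation":[-100,140,10],"turn":0,"gripper":80},{"translation":[-100,190,10],"turn":0,"gripper":80},{"translation":[-100,190,10],"turn":0,"gripper":80}]' 30;python3 - <<'E'
from h import *
f=frame("top");a=f["color"]
y=cv2.resize(a[190:310,200:400],None,fx=4,fy=4,interpolation=cv2.INTER_CUBIC)
cv2.imwrite("pics/e4.png",y)
sh([.5983,-.3245,.063])
E
```

```text
t: 25.05
ee_pos: [0.572, 0.1155, 0.094]
orientation: [0.062, 1.562, -3.01]
ft_force: [-8.0, -2.9, 9.2]
width: 0.0157
t: 26.25
ee_pos: [0.5811, -0.081, 0.1941]
orientation: [2.334, 1.566, -0.746]
ft_force: [-0.4, -0.0, 0.9]
width: 0.0777
shift [131.  247.2  -2.3] jaw yaw -1.508 toolz yaw -3.078
```

View pics/e4.png

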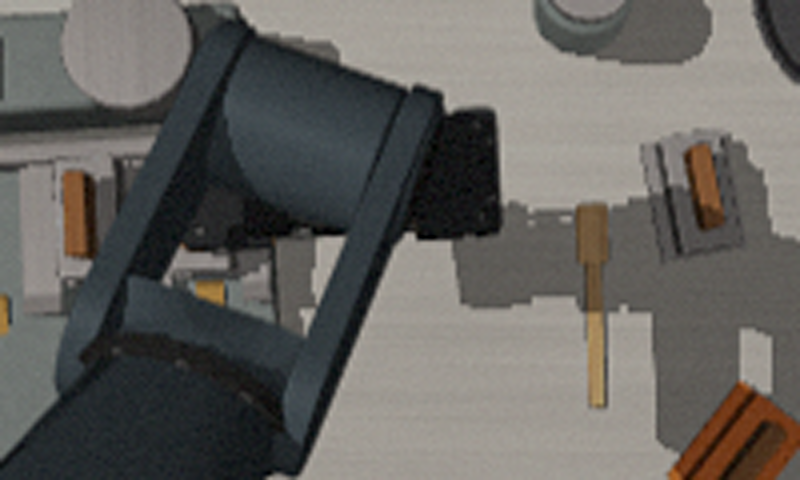

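Cassette B is unmoved, with its ridge centre at (705,187) in the crop. A sits in the middle lane. I take B.

```bash
python3 -m handwheel '[{"translation":[0,45,0],"turn":-0.07,"gripper":80},{"translation":[0,90,-1],"turn":-0.14,"gripper":80},{"translation":[0,135,-2],"turn":-0.14,"gripper":80},{"translation":[0,180,-2],"turn":-0.14,"gripper":80},{"translation":[0,225,-2],"turn":-0.14,"gripper":80},{"translation":[0,247,-2],"turn":-0.14,"gripper":80},{"translation":[35,247,-2],"turn":-0.14,"gripper":80},{"translation":[60,247,-2],"turn":-0.14,"gripper":80},{"translation":[70,247,-2],"turn":-0.14,"gripper":80},{"translation":[70,247,-2],"turn":-0.14,"gripper":80},{"translation":[70,247,-2],"turn":-0.14,"gripper":80}]' 30;python3 - <<'E'
from h import *
sh([.5983,-.3245,.063])
E
```

```text
t: 27.4
ee_pos: [0.5992, -0.3201, 0.1246]
orientation: [2.401, 1.569, -0.53]
ft_force: [0.2, 1.0, 0.7]
width: 0.08
shift [61.6  4.   1.8] jaw yaw -1.361 toolz yaw -2.932
```

```bash
python3 -m handwheel '[{"translation":[25,4,2],"turn":0,"gripper":80},{"translation":[50,4,2],"turn":0,"gripper":80},{"translation":[60.5,4,2],"turn":0,"gripper":80},{"translation":[61,4,2],"turn":0,"gripper":0},{"translation":[61,4,2],"turn":0,"gripper":0},{"translation":[61,4,2],"turn":0,"gripper":0},{"translation":[61,4,2],"turn":0,"gripper":0},{"translation":[61,4,2],"turn":0,"gripper":0},{"translation":[61,4,2],"turn":0,"gripper":0},{"translation":[61,4,2],"turn":0,"gripper":0},{"translation":[61,4,2],"turn":0,"gripper":0},{"translation":[61,4,2],"turn":0,"gripper":0}]' 30; python3 -m handwheel '[{"translation":[0,0,0],"turn":0,"gripper":0},{"translation":[-25,0,0],"turn":0,"gripper":0},{"translation":[-60,0,0],"turn":0,"gripper":0},{"translation":[-85,0,0],"turn":0.07,"gripper":0},{"translation":[-85,0,0],"turn":0.14,"gripper":0},{"translation":[-85,0,0],"turn":0.14,"gripper":0},{"translation":[-85,0,0],"turn":0.14,"gripper":0}]' 30;python3 - <<'E'
from h import *
sh(W(-.09,.08,.110))
E
```

```text
t: 28.6
ee_pos: [0.5974, -0.3258, 0.0631]
orientation: [1.865, 1.569, -1.068]
ft_force: [-0.2, -2.4, -3.6]
width: 0.0161
t: 29.3
ee_pos: [0.5959, -0.324, 0.1464]
orientation: [-0.769, 1.567, 2.443]
ft_force: [-0.1, 0.4, -2.9]
width: 0.0157
shift [  38.  -520.2  114.5] jaw yaw -1.501 toolz yaw -3.071
```

```bash
python3 -m handwheel '[{"translation":[0,-25,40],"turn":0,"gripper":0},{"translation":[0,-50,80],"turn":0,"gripper":0},{"translation":[0,-90,105],"turn":0,"gripper":0},{"translation":[0,-138,114],"turn":0,"gripper":0},{"translation":[0,-186,114],"turn":0,"gripper":0},{"translation":[0,-234,114],"turn":0,"gripper":0},{"translation":[0,-282,114],"turn":0,"gripper":0},{"translation":[0,-330,114],"turn":0,"gripper":0},{"translation":[0,-378,114],"turn":0,"gripper":0},{"translation":[0,-426,114],"turn":0,"gripper":0},{"translation":[0,-474,114],"turn":0,"gripper":0},{"translation":[0,-520,114],"turn":0,"gripper":0}]' 30; python3 -m handwheel '[{"translation":[15,0,0],"turn":0,"gripper":0},{"translation":[32,0,0],"turn":0,"gripper":0},{"translation":[32,0,0],"turn":0,"gripper":0},{"translation":[32,0,0],"turn":0,"gripper":0}]' 30;python3 - <<'E'
from h import *
sh(W(-.09,.08,.0936))
E
```

```text
t: 30.5
ee_pos: [0.4464, 0.188, 0.147]
orientation: [0.045, 1.569, -3.026]
ft_force: [0.8, -0.6, -1.9]
width: 0.0159
t: 30.9
ee_pos: [0.4469, 0.1859, 0.1152]
orientation: [0.065, 1.568, -3.007]
ft_force: [-0.4, 0.4, -2.5]
width: 0.0159
shift [21.6 -1.3  1.6] jaw yaw -1.502 toolz yaw -3.072
```

```bash
python3 -m handwheel '[{"translation":[10,-1,1],"turn":0,"gripper":0},{"translation":[18,-1,1],"turn":0,"gripper":0},{"translation":[20.5,-1,1],"turn":0,"gripper":0},{"translation":[21,-1,1],"turn":0,"gripper":0},{"translation":[21,-1,1],"turn":0,"gripper":0},{"translation":[21,-1,1],"turn":0,"gripper":0}]' 30;python3 - <<'E'
from h import *
s=get_state();sh(W(-.06,0.08,.0938));print(L(s["ee_pos"]))
E
```

```text
t: 31.5
ee_pos: [0.4468, 0.1869, 0.095]
orientation: [-3.051, 1.57, 0.159]
ft_force: [0.5, -0.2, -2.5]
width: 0.0156
shift [  1.2  -0.3 -28.4] jaw yaw -1.502 toolz yaw -3.073
[-0.08837664  0.07978779  0.09495561]
```

```bash
python3 -m handwheel '[{"translation":[1,0,0],"turn":0,"gripper":0},{"translation":[1,0,-8],"turn":0,"gripper":0},{"translation":[1,0,-16],"turn":0,"gripper":0},{"translation":[1,0,-24],"turn":0,"gripper":0},{"translation":[1,0,-30],"turn":0,"gripper":0},{"translation":[1,0,-36],"turn":0,"gripper":0},{"translation":[1,0,-42],"turn":0,"gripper":0},{"translation":[1,0,-48],"turn":0,"gripper":0},{"translation":[1,0,-48],"turn":0,"gripper":0}]' 30;python3 - <<'E'
from h import *
print(L(get_state()["ee_pos"]))
E
```

```text
t: 32.4
ee_pos: [0.496, 0.1903, 0.0937]
orientation: [-3.078, 1.568, 0.132]
ft_force: [1.7, -0.4, -4.0]
width: 0.0159
[-0.03897759  0.07975323  0.09372901]
```

```bash
python3 -m handwheel '[{"translation":[0,0,-6],"turn":0,"gripper":0},{"translation":[0,0,-12],"turn":0,"gripper":0},{"translation":[0,0,-18],"turn":0,"gripper":0},{"translation":[0,0,-24],"turn":0,"gripper":0},{"translation":[0,0,-30],"turn":0,"gripper":0},{"translation":[0,0,-36],"turn":0,"gripper":0},{"translation":[0,0,-42],"turn":0,"gripper":0},{"translation":[0,0,-48],"turn":0,"gripper":0},{"translation":[0,0,-54],"turn":0,"gripper":0},{"translation":[0,0,-60],"turn":0,"gripper":0},{"translation":[0,0,-60],"turn":0,"gripper":0}]' 30;python3 -m handwheel '[{"translation":[0,0,-4],"turn":0,"gripper":0},{"translation":[0,0,-7],"turn":0,"gripper":0},{"translation":[0,0,-10],"turn":0,"gripper":0},{"translation":[0,0,-12],"turn":0,"gripper":0},{"translation":[0,0,-12],"turn":0,"gripper":0}]' 30; python3 -m handwheel '[{"translation":[0,0,-2],"turn":0,"gripper":0},{"translation":[0,0,-3],"turn":0,"gripper":0},{"translation":[0,0,-3],"turn":0,"gripper":0}]' 30;python3 - <<'E'
from h import *
print(L(get_state()["ee_pos"]))
E
```

```text
t: 33.5
ee_pos: [0.5563, 0.1945, 0.0938]
orientation: [-3.1, 1.567, 0.11]
ft_force: [2.0, 0.7, -3.4]
width: 0.0156
t: 34.0
ee_pos: [0.5637, 0.1949, 0.0931]
orientation: [0.078, 1.565, -2.994]
ft_force: [-5.1, -1.4, -0.8]
width: 0.0154
t: 34.3
ee_pos: [0.5645, 0.195, 0.0928]
orientation: [0.07, 1.56, -3.002]
ft_force: [-7.6, -0.8, 0.2]
width: 0.0156
[0.02965925 0.07964032 0.09279106]
```

```bash
python3 -m handwheel '[{"translation":[-0.8,0,0],"turn":0,"gripper":0},{"translation":[-0.8,0,-2],"turn":0,"gripper":0},{"translation":[-0.8,0,-3],"turn":0,"gripper":0},{"translation":[-0.8,0,-3],"turn":0,"gripper":0}]' 30;python3 -c "
from h import *
print(L(get_state()['ee_pos']))"; python3 -m handwheel '[{"translation":[0,0,7],"turn":0,"gripper":50},{"translation":[0,0,7],"turn":0,"gripper":50},{"translation":[0,0,7],"turn":0,"gripper":50},{"translation":[0,0,7],"turn":0,"gripper":50},{"translation":[-40,0,7],"turn":0,"gripper":50},{"translation":[-80,0,7],"turn":0,"gripper":50},{"translation":[-110,0,30],"turn":0,"gripper":50},{"translation":[-110,-45,60],"turn":0,"gripper":0},{"translation":[-110,-90,80],"turn":0,"gripper":0},{"translation":[-110,-130,80],"turn":0,"gripper":0},{"translation":[-110,-130,80],"turn":0,"gripper":0}]' 30;python3 - <<'E'
from h import *
f=frame("top");g=frame("side")
cv2.imwrite("pics/e5.png",np.hstack([cv2.resize(f["color"][205:285,140:280],None,fx=5,fy=5,interpolation=cv2.INTER_CUBIC)]))
print(get_state()["ee_pos"])
E
```

```text
t: 34.7
ee_pos: [0.5659, 0.1952, 0.0936]
orientation: [0.058, 1.557, -3.014]
ft_force: [-11.1, -0.8, 4.1]
width: 0.0159
[0.03101526 0.0796915  0.09362758]
t: 35.8
ee_pos: [0.4832, 0.3247, 0.2055]
orientation: [-2.441, 1.566, 0.775]
ft_force: [-0.1, 0.7, -0.1]
width: 0.0257
[0.48376145 0.32081144 0.20481447]
```

View pics/e5.png

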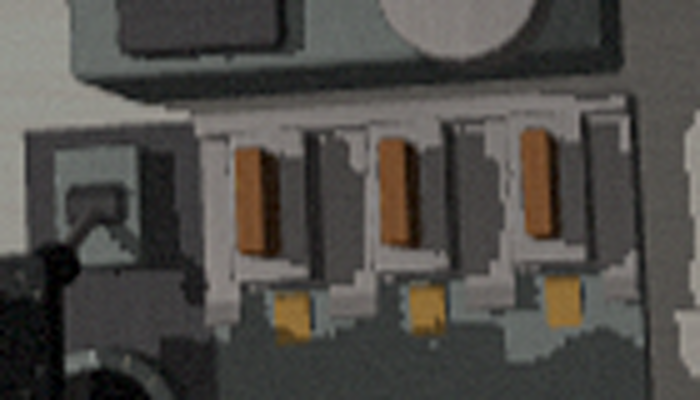

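All three cassettes sit alike against the end wall: ridges at (257,200), (398,192) and (540,182), with the yellow catches free just before each box. Next is the lever.

```bash
python3 - <<'E'
from h import *
f=frame("top")
c=lambda U,V:(140+(U+.5)/5-.5,205+(V+.5)/5-.5)
for p in((254,200),(398,192),(540.5,182)):print((L(ray(f,*c(*p),.116))*1e3).round(1))
print(L(get_state()["ee_pos"]));sh(W(-.042,.185,.119))
E
```

```text
[ 31.7  76.8 116. ]
[ 31.4  -3.1 116. ]
[ 32.2 -82.3 116. ]
[-0.04202076  0.20974455  0.20463365]
shift [85.6 24.7  0. ] jaw yaw -1.501 toolz yaw -3.072
```

```bash
python3 -m handwheel '[{"translation":[0,25,0],"turn":0,"gripper":0},{"translation":[0,25,0],"turn":0,"gripper":0},{"translation":[40,25,0],"turn":0,"gripper":0},{"translation":[70,25,0],"turn":0,"gripper":0},{"translation":[84,25,0],"turn":0,"gripper":0},{"translation":[84,25,0],"turn":0,"gripper":0},{"translation":[84,25,0],"turn":0,"gripper":0}]' 20; python3 - <<'E'
from h import *
print(L(get_state()["ee_pos"]));sh(W(.058,.185,.119))
E
```

```text
t: 36.65
ee_pos: [0.486, 0.2944, 0.1207]
orientation: [-2.645, 1.57, 0.564]
ft_force: [-0.2, 0.8, -0.7]
width: 0.0007
[-0.04172167  0.18430531  0.12070512]
shift [  1.7  -1.  -99.7] jaw yaw -1.504 toolz yaw -3.074
```

```bash
python3 -m handwheel '[{"translation":[1,-1,-10],"turn":0,"gripper":0},{"translation":[1,-1,-20],"turn":0,"gripper":0},{"translation":[0,-1,-30],"turn":0,"gripper":0},{"translation":[0,-1,-40],"turn":0,"gripper":0},{"translation":[0,-1,-50],"turn":0,"gripper":0},{"translation":[0,-1,-60],"turn":0,"gripper":0},{"translation":[0,-1,-70],"turn":0,"gripper":0},{"translation":[0,-1,-80],"turn":0,"gripper":0},{"translation":[0,-1,-88],"turn":0,"gripper":0},{"translation":[0,-1,-96],"turn":0,"gripper":0},{"translation":[0,-1,-96],"turn":0,"gripper":0}]' 20; python3 - <<'E'
from h import *
print(L(get_state()["ee_pos"]))
E
```

```text
t: 37.75
ee_pos: [0.5824, 0.3025, 0.1204]
orientation: [-2.958, 1.569, 0.252]
ft_force: [-0.5, -0.1, -0.3]
width: 0.0006
[0.05498516 0.18562191 0.12040114]
```

```bash
python3 -m handwheel '[{"translation":[0,0,-3],"turn":0,"gripper":0},{"translation":[0,0,-6],"turn":0,"gripper":0},{"translation":[0,0,-6],"turn":0,"gripper":0}]' 20; python3 -c "
from h import *
print(L(get_state()['ee_pos']))"; python3 -m handwheel '[{"translation":[0,0,-3],"turn":0,"gripper":0},{"translation":[0,0,-4],"turn":0,"gripper":0},{"translation":[0,0,-4],"turn":0,"gripper":0}]' 20
```

```text
t: 38.05
ee_pos: [0.5845, 0.3027, 0.1203]
orientation: [0.108, 1.565, -2.964]
ft_force: [-5.3, 0.0, 1.5]
width: 0.0004
[0.05713451 0.18564496 0.12025448]
t: 38.35
ee_pos: [0.5848, 0.3027, 0.1202]
orientation: [0.114, 1.557, -2.959]
ft_force: [-10.4, -0.9, 6.7]
width: 0.0005
```

The lever is against its stop: the force rose to 10 N with no more travel. I back off, rise and check.

```bash
python3 -m handwheel '[{"translation":[0,0,20],"turn":0,"gripper":0},{"translation":[0,0,60],"turn":0,"gripper":0},{"translation":[-40,0,75],"turn":0,"gripper":0},{"translation":[-85,0,80],"turn":0,"gripper":0},{"translation":[-130,-30,80],"turn":0,"gripper":0},{"translation":[-130,-80,80],"turn":0,"gripper":0},{"translation":[-130,-130,80],"turn":0,"gripper":0},{"translation":[-130,-180,80],"turn":0,"gripper":0},{"translation":[-130,-220,80],"turn":0,"gripper":0},{"translation":[-130,-220,80],"turn":0,"gripper":0},{"translation":[-130,-220,80],"turn":0,"gripper":0}]' 20;python3 - <<'E'
from h import *
f=frame("top")
cv2.imwrite("pics/e6.png",cv2.resize(f["color"][190:310,140:280],None,fx=5,fy=5,interpolation=cv2.INTER_CUBIC))
X=W(.04+.08*np.sin(.5),.185,.122);print(((proj(f,X)-[140,190])*5).round())
s=get_state();print(s["ee_pos"],s["ft_force"],np.abs(s["dq"]).max())
E
```

```text
t: 39.45
ee_pos: [0.4956, 0.5181, 0.2503]
orientation: [2.798, 1.57, -0.272]
ft_force: [0.1, -0.4, -0.7]
width: 0.0005
[ 51. 200.]
[0.49592124 0.51684542 0.25036107] [-0.00687708 -0.85499266 -0.50671027] 0.026221198124592195
```

View pics/e6.png

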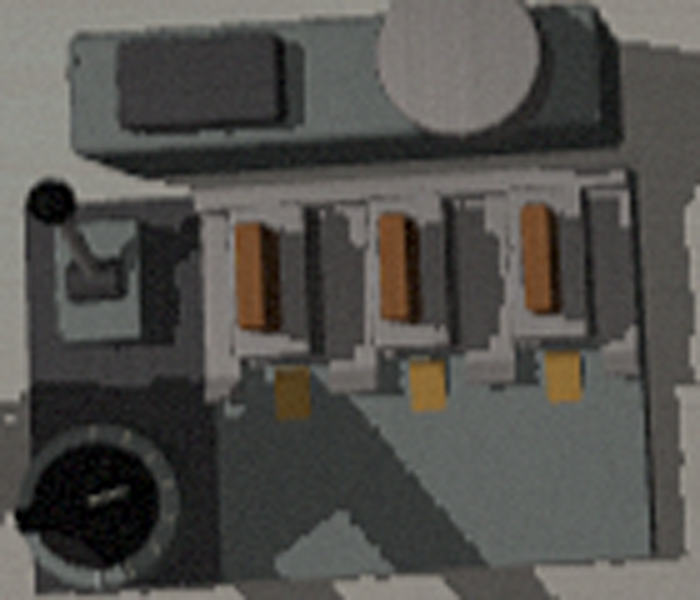

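The ball is at (51,202), against (51,200) predicted for the far stop. The dial line still reads the fourth click ((88,500) to (130,488)), the three cassettes are home, and the arm is clear.

```bash
python3 -c "
from h import *
print(sign_off())"
```

```text
the job is handed in; nothing more can be done
None
```

The grinder is set and I handed the job in at about 39.5 s on the robot's clock; the hand-in gives no verdict. In order:

- **Dial:** I turned it back to the zero stop while the lanes were empty. The stop showed as a rising moment, with the bar slipping in the jaws. I then opened it four clicks; the pointer line read about 1.80 rad in the picture.
- **Cassettes:** All three steel cassettes are in their own lanes, each pushed until it met the end wall. The last measurement put their centres at station x of about 31.4, 31.7 and 32.2 mm, where 31.5 is fully home. The orange and turquoise look-alikes were not touched.
- **Lever:** I pushed it to the far stop, where it took 10 N with no more travel. In the last picture the ball is within 2 crop pixels (under 0.5 camera pixel) of where it should be at that stop.

**Checks that disagreed:**
- My first station fit put the station about 6 mm off along x, because I took the visible centre of each catch as its crest. I corrected it from the deck edge, the ball, the dial ring and the guide noses.
- The same ridge measurement put all three cassettes 2–3 mm to the right in y, which I take as reading error because the guides hold them.
- I did not photograph the jar and mug after the last move, but the arm never went near either.

I viewed 12 pictures.

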